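# Unlock the overhead camera mast and hold it fully extended

### The job

Raise the overhead camera for a picture of the prep table: turn the orange lock knob on the camera stand clockwise (seen from above) past its click until it stops, then squeeze the red release button into the grey grip head and pull the head straight up past the first stop to the second stop, where the mast is fully out. Finish while holding: keep the head gripped, with its button squeezed in and the mast fully out, because it sinks when let go. Leave the jars and the tub on the table where they stand.

Things in the scene. Friction and masses are not known exactly. Their poses are not given: they have to be found in the camera images.
- stand: Camera stand, fixed to the table: a dark steel base plate 100 x 280 x 20 mm (x, y, z). Origin: centre of its underside; z up, long side along its y. The upright mast stands at y = +85 mm, the lock knob at y = -85 mm, both at x = 0. The outer tube of the mast is 34 mm across (collar 41 mm) and ends 111 mm above the table. Small blocks on the plate reach 38 mm.
- knob_grip (a point): Orange lock knob: a bar 46 mm long (this point's x), 12 mm thick (y), 39 to 77 mm above the table, turning about the vertical on a black hub (40 mm across, top at 41 mm); the 68 mm metal disc beneath has its top at 30 mm. This point: on the axis, 63 mm above the table, 14 mm below the bar's top. The axes turn with it. Grip the bar across its thickness from above.
- lock_knob (a joint): Angle of the lock knob in rad, growing clockwise seen from above: about 0 to 0.25 at the start (locked); between about 0.5 and 0.9 it climbs over a sprung detent (about 0.08 N m); hard stop at 1.3. The lock rod is out of the mast's foot from 0.95 on; before that the mast cannot rise. It stays where it is left past the detent.
- grip_centre (a point): Middle of the grey grip head on top of the mast, 34 x 30 x 48 mm (x, y, z); 146 mm above the table while the mast is in, 286 mm fully out. Axes parallel to the stand's. The red button, mid -x face, stands 7 mm proud (1 mm when squeezed in): 41 mm across x over both. Grip there from above, one finger on the button, the other on the +x face.
- grip_head: The same head with its button and camera as one body; origin at the centre of the head's underside, 24 mm below its middle, same axes. A boom at +y carries the black camera (58 x 40 x 30 mm), centred 93 mm from the head along y, its top 5 mm below the head's middle. Head, camera and upper section weigh about 0.2 kg.
- release_button (a joint): Travel of the red button (20 x 30 mm face) into the head along the stand's +x, in m: 0 out, 0.006 fully in; about 2 N to start, 6.5 N fully in. Above about 0.0045 its bolt frees the mast; while it is out the mast, when down, is held.
- mast_upper (a joint): How far the upper mast section is drawn out, in m: 0 in, 0.07 at its stop. Drawn first, with about 3 N; its end is the first stop, where the pull rises. It sinks back if let go.
- mast_lower (a joint): How far the lower mast section is drawn out, in m: 0 in, 0.07 at its stop. It follows after the first stop, with about 8 N in all; its end is the second stop (the head is then 140 mm above its start).
- honey_jar: Honey jar, 71 mm across, 110 mm tall, a loose bystander; origin at the centre of its underside.
- small_tub: White tub, 107 mm across, 80 mm tall, a loose bystander; origin at the centre of its underside.
- spice_a: Spice jar with a green lid, 46 mm across, 106 mm tall, a loose bystander; origin at the centre of its underside.
- spice_b: Spice jar with a dark lid, 44 mm across, 105 mm tall, a loose bystander; origin at the centre of its underside.

How it is judged:
By the outcome, as a careful person would: the job done as asked, in the order asked, and still so for the second after the job is handed in, while the arm keeps its last pose, push and grip.
It also fails if it takes over 48 s, if anything falls off the work surface, if the arm or the gripper's body presses on something with over 40 N, if the wrist force passes 120 N, or if a joint passes its speed limit or range.

### The arm

A 6-joint arm with a two-finger parallel gripper is mounted at the origin on a cart in front of the work surface, level with it; the furniture and walls round the work are solid. World frame = base frame: x ahead of the robot, y to its left, z up, the work surface at z = 0. Lengths are in m, angles in rad, forces in N, time in s.
With the tool pointing down it reaches from about 0.35 to 0.775 m from the base axis. Payload 7.3 kg.
Tool frame: the origin (TCP) lies on the centre line of the jaws, within the pads' length; the fingertips stand 17 mm ahead of it and the grasp point (between the pads) lies 2 mm behind it (robot.tcp_to_tips is the distance from the TCP to the fingertips, in m); z points along the fingers, y is the line along which they close (so a half turn about z gives the same grasp; the last joint's range is limited). The gripper opens to 92 mm and grips with 3 to 60 N. Pads are 19 mm wide; open, the fingers measure 130 mm over their backs; the gripper's body (75 mm by 190 mm) begins 47 mm behind the grasp point.
Start: joints at [-1.361, 0.342, 1.524, -0, 1.275, -0.146], TCP at [0.183, -0.492, 0.244] pointing down, gripper open.
Joint ranges: [-2.53, 2.53], [-0.77, 2.02], [0.04, 2.7], [-1, 4.14], [0.28, 2.66], [-3.11, 3.11]. Speed limits (rad/s): [2.57, 2.57, 3.14, 3.14, 3.14, 3.14].

### API

Orientations are given as [roll, pitch, yaw] about the fixed x, y, z axes, in that order (R = Rz(yaw) Ry(pitch) Rx(roll)).
In Python, from cell import robot gives the robot as it stands. The module is installed in compiled form; this text tells all that it offers.
- The arm moves only by the tool carry_out, never from a script. Its argument "commands" is a list of rows, each a list of 3 entries, a list of its own where there are three numbers: the shift along the tool's x, y, z in m, then the turn about the tool's z in rad, then the opening, from 0 (shut) to 1 (fully open). In form: [[[dx, dy, dz], yaw, claw], ...]. A call has 1 to 20 rows; each row shifts and turns the commanded pose from where the row before left it, along the tool's axes as they then stand; what a row does not reach is not made up. A row lasts 1/8 s, in which the tool goes at most 62.5 mm and 10.7 degrees, less where a joint would pass 70% of its speed; a pose out of reach is approached as far as the arm can. A call is refused whole if a number of a shift passes 0.0625 or a number of a turn 0.188, either way. A call with a gripper value outside its range is refused whole. The fingers move at their own pace and stop on an object; "newtons" is the grip in N (left out, the last holds). Time passes only in rows, so rows that do not move let the fingers close. It gives the time, the measured TCP pose, the force, the opening and the grip force at its end, in the units of the state.
- robot.observe(): the state, without advancing time (a new reading comes with each control period).
- robot.read_camera(name): name is "side" or "top" or "wrist"; returns a dict with "pixels" (480x640x3 uint8, red, green, blue), "fx", "fy", "cx", "cy" (pixels), "k1" (the pictures are not rectified: a ray, as slopes to the right and down, at radius r is drawn at 1 + k1 r^2 times it, then the intrinsics apply), "view" (4x4, takes a point from world to camera coordinates); the wrist camera has in their place "T_tool_cam" (4x4, takes a point from camera to tool coordinates, whose origin is the TCP and whose axes are the flange's). Camera axes: x right, y up, looking along -z (the intrinsics and any distortion apply to the point x, -y, -z); pixel columns grow to the right and rows downward; lengths in m; the calibration is good to about 2 mm. A picture is of the moment at which its call begins: read the wrist's pose just before it. There is no depth.
- robot.hand_in(): hands the job in; it is judged then, once.
Trained networks look in a picture, given as the dict that the camera call returned (one of the last four; its "shot" number tells which), for a name from the list of things; names that differ only in an ending like _2 or _b are one class to them, and where a whole thing is asked for, a point or a joint stands for the part that bears it (a point fixed in the world has none). Each returns a list of dicts, best first, with "p" (0 to 1); they miss things now and then, are a little off and sometimes report something else, mostly with a low value. They report only what shows in the picture. A call takes as long as a camera call.
- robot.find_in(picture, name): "at" ([column, row] in pixels, amid what is visible of it).
- robot.tip_of(picture, name): "at" ([column, row] in pixels: a listed point, or the origin of a listed thing).
The state is a dict: "time": time; "qpos": joint angles; "qvel": joint speeds; "joint_efforts": joint torques, N m; "tool_pos": TCP position; "tool_rot": TCP orientation; "contact_force": force on the tool from outside, world axes, zero at the start; "torque": the same for the moment, N m; "opening": finger opening in m; "grip_force": force on a finger pad.
Only numpy, scipy, OpenCV 4.12 (cv2) and the standard library are available. Lean on these libraries where they do the work, as an engineer would, in place of code of your own. Each camera call takes 0.05 s, during which the arm holds its last target. There are 200 camera calls.

## Working session

There is one attempt and no reset: what is moved stays moved. The work goes in short steps, Python scripts to look and compute and a tool call to move; the robot and the scene stay as the last step left them, time stands still between calls to the robot, and variables do not carry over. Pictures are saved under pics/ and viewed, at most 10 in all, crops included, and the job is handed in when it is done.

Besides the shell and the picture viewer there is one more tool, called after "Emit:" as name([rows], argument=value, ...), one row to a line, values as JSON. carry_out: Moves the arm, as the interface text tells. Its arguments: {"type":"object","properties":{"commands":{"type":"array"},"newtons":{"type":"number"}},"required":["commands"]}

```bash
mkdir -p pics; cat > h.py <<'E'
import numpy as np, cv2
from cell import robot
from scipy.spatial.transform import Rotation as R
def rays(pic,at,T=None):
    u=(at[0]-pic["cx"])/pic["fx"]; v=(at[1]-pic["cy"])/pic["fy"]
    rd=np.hypot(u,v); r=rd
    for _ in range(30): r=rd/(1+pic["k1"]*r*r)
    s=r/rd if rd>0 else 1
    d=np.array([u*s,-v*s,-1.])
    M=np.linalg.inv(np.array(pic["view"])) if "view" in pic else T@np.array(pic["T_tool_cam"])
    d=M[:3,:3]@d
    return M[:3,3],d/np.linalg.norm(d)
def tool():
    o=robot.observe();T=np.eye(4);T[:3,3]=o["tool_pos"];T[:3,:3]=R.from_euler("xyz",o["tool_rot"]).as_matrix();return T
def atz(o,d,z): return o+d*(z-o[2])/d[2]
def tri(rs):
    A=0;b=0
    for o,d in rs:
        P=np.eye(3)-np.outer(d,d);A=A+P;b=b+P@o
    x=np.linalg.solve(A,b);return x,[np.linalg.norm((np.eye(3)-np.outer(d,d))@(x-o)) for o,d in rs]
def save(pic,n): cv2.imwrite("pics/"+n,pic["pixels"][:,:,::-1])
E
python3 - <<'E'
from h import *
o=robot.observe();print({k:np.round(v,3).tolist() for k,v in o.items()})
ps={n:robot.read_camera(n) for n in("side","top")}
for n,p in ps.items(): save(p,n+"0.png")
for k in["stand","knob_grip","grip_centre","grip_head","honey_jar","small_tub","spice_a"]:
    rr=[]
    for n,p in ps.items():
        t=robot.tip_of(p,k); print(k,n,[(np.round(a["at"]).tolist(),round(a["p"],2)) for a in t[:3]])
        if t: rr.append(rays(p,t[0]["at"]))
    if len(rr)==2: print("   ",*[np.round(x,4) for x in tri(rr)])
E
```

```text
{'time': 0.0, 'qpos': [-1.361, 0.343, 1.525, 0.0, 1.275, -0.146], 'qvel': [-0.001, -0.0, -0.001, 0.001, -0.0, -0.0], 'joint_efforts': [-0.003, -43.125, -24.422, 0.072, 0.056, -0.0], 'tool_pos': [0.183, -0.492, 0.243], 'tool_rot': [-3.14, -0.0, 0.356], 'contact_force': [0.179, -0.197, -0.781], 'torque': [-0.03, -0.001, -0.029], 'grip_force': 0.0, 'opening': 0.091}
stand side [([294.0, 280.0], 0.57)]
stand top [([342.0, 283.0], 0.77)]
    [ 0.4582 -0.047   0.0116] [0.002 0.002]
knob_grip side [([313.0, 275.0], 0.58)]
knob_grip top [([374.0, 271.0], 0.66)]
    [ 0.4926 -0.1347  0.0643] [0.002 0.002]
grip_centre side [([281.0, 232.0], 0.76), ([230.0, 235.0], 0.34)]
grip_centre top [([315.0, 288.0], 0.56)]
    [0.4387 0.0324 0.1433] [0.0048 0.0048]
grip_head side [([278.0, 238.0], 0.68), ([295.0, 278.0], 0.44)]
grip_head top [([314.0, 292.0], 0.67)]
    [0.4305 0.0354 0.121 ] [0.006 0.006]
honey_jar side [([233.0, 235.0], 0.66)]
honey_jar top [([187.0, 313.0], 0.81)]
    [ 0.3543  0.4183 -0.0023] [0.0008 0.0008]
small_tub side [([367.0, 251.0], 0.85)]
small_tub top [([290.0, 179.0], 0.94), ([373.0, 272.0], 0.32)]
    [ 0.7806  0.1246 -0.0063] [0.0002 0.0002]
spice_a side [([312.0, 340.0], 0.84), ([337.0, 338.0], 0.77)]
spice_a top [([458.0, 305.0], 0.89), ([450.0, 277.0], 0.8), ([317.0, 287.0], 0.47)]
    [ 0.4021 -0.3958  0.0137] [0.0038 0.0038]
```

View pics/top0.png

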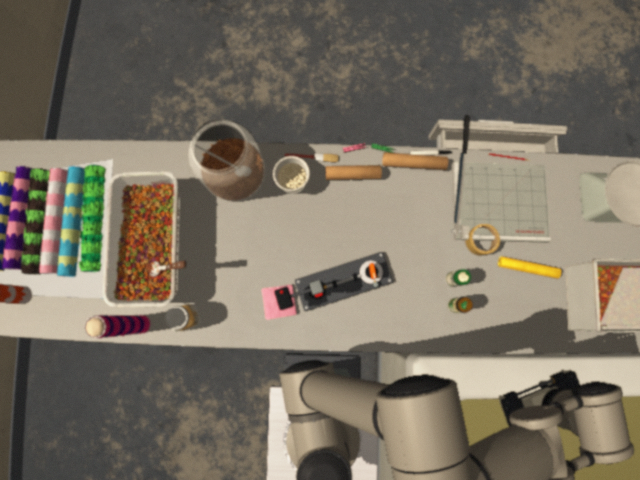

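View pics/side0.png

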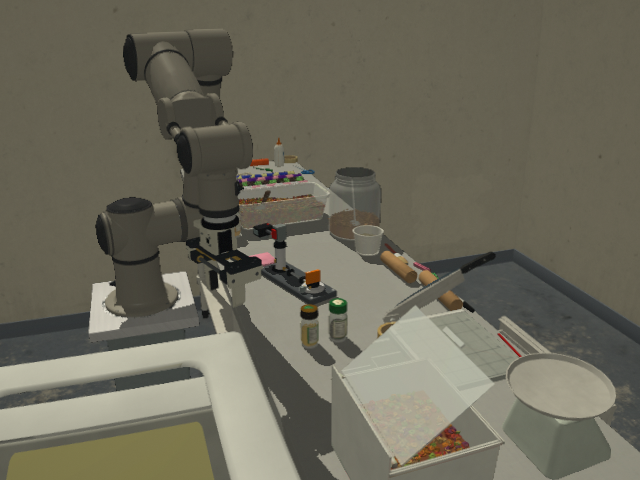

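The top picture shows the stand at (345,281), with the knob at (372,271), the head at (315,288) and the camera at (283,298). The spice jars are at (460,277) and (460,305), clear of the stand. The side picture agrees: the knob is at (313,277) and the head at (278,235).

Emit:
carry_out([
  [[0.048, -0.026, 0], 0, 1],
  [[0.048, -0.026, 0], 0, 1],
  [[0.048, -0.026, 0], 0, 1],
  [[0.048, -0.026, 0], 0, 1],
  [[0.048, -0.026, 0], 0, 1],
  [[0.048, -0.026, 0], 0, 1],
  [[0.048, -0.026, 0], 0, 1],
  [[0.048, -0.026, 0], 0, 1],
  [[0, 0, 0], 0, 1],
  [[0, 0, 0], 0, 1],
])

```text
time: 2.05
tool_pos: [0.4701, -0.1635, 0.2436]
tool_rot: [3.141, 0.001, 0.357]
contact_force: [-0.3, 0.3, 0.8]
opening: 0.0919
grip_force: 0.0
```

```bash
cat > look.py <<'E'
from h import *
import sys
T=tool();p=robot.read_camera("wrist");save(p,sys.argv[1])
o=robot.observe();print(round(o["time"],2),np.round(o["tool_pos"],4),np.round(o["tool_rot"],3),np.round(o["qpos"],2));print(np.round(p["T_tool_cam"],3).tolist())
for k,z in(("knob_grip",.063),("stand",0),("grip_centre",float(sys.argv[2])),("grip_head",float(sys.argv[2])-.024)):
    t=robot.tip_of(p,k)
    for a in t[:2]: print(k,np.round(a["at"]),round(a["p"],2),np.round(atz(*rays(p,a["at"],T),z),4))
E
python3 look.py w1.png 0.146
```

```text
2.1 [ 0.4699 -0.164   0.2436] [3.141e+00 1.000e-03 3.550e-01] [-0.49  0.29  1.6  -0.    1.25  0.73]
[[-0.0, 0.955, 0.297, 0.08], [1.0, 0.0, -0.0, 0.0], [-0.0, 0.297, -0.955, -0.142], [0.0, 0.0, 0.0, 1.0]]
knob_grip [294. 185.] 0.84 [ 0.4929 -0.1311  0.063 ]
stand [210. 173.] 0.59 [ 0.465  -0.0473  0.    ]
grip_centre [ 26. 200.] 0.87 [0.4364 0.0336 0.146 ]
grip_head [ 53. 193.] 0.73 [0.4379 0.0305 0.122 ]
```

View pics/w1.png

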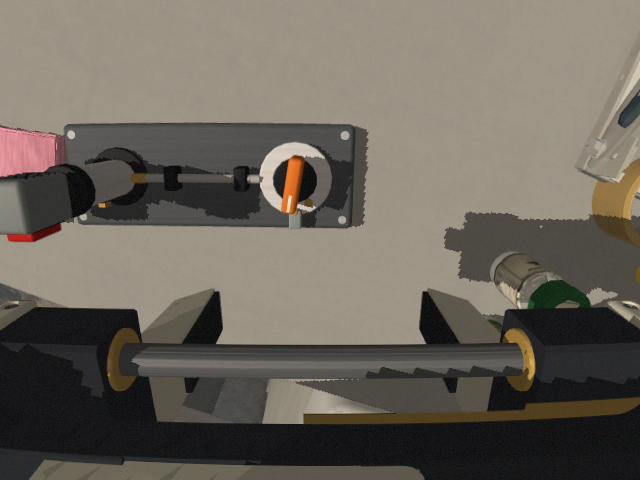

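The wrist picture shows the plate square to the view, with corner screws at (71,135), (345,135), (341,220) and (84,219). The orange bar runs from (296,158) to (290,212), and the red button is at (35,235) on the near side. Next I compute the plate and bar poses.

```bash
python3 - <<'E'
from h import *
T=tool();p=robot.read_camera("wrist")
f=lambda at,z:atz(*rays(p,at,T),z)
c=[f(a,.021) for a in((71,135),(345,135),(341,220),(84,219))]
print(np.round(c,4).tolist(),"centre",np.mean(c,0))
yx=[np.arctan2(*(v:=c[i]-c[j])[[1,0]])-np.pi/2 for i,j in((0,1),(3,2))];xx=[np.arctan2(*(v:=c[i]-c[j])[[1,0]]) for i,j in((0,3),(1,2))];print("yaws",yx,xx)
y=np.mean(yx);m=np.mean(c,0);e=np.array([-np.sin(y),np.cos(y),0]);print("knob",m-.085*e,"mast",m+.085*e)
h=cv2.cvtColor(p["pixels"],cv2.COLOR_RGB2HSV);M=cv2.inRange(h,(5,150,100),(20,255,255));n,l,s,ce=cv2.connectedComponentsWithStats(M)
k=[i for i in range(1,n) if 270<ce[i][0]<320 and 150<ce[i][1]<220];i=max(k,key=lambda i:s[i,4]);print(s[i])
v,u=np.where(l==i)
for z in(.077,.063):
    q=np.array([f((a,b),z)[:2] for a,b in zip(u,v)])
    r=cv2.minAreaRect((q*1000).astype(np.float32));print(z,r, cv2.boxPoints(r).round().tolist())
im=p["pixels"][145:225,250:340,::-1];cv2.imwrite("pics/k1.png",cv2.resize(im,None,fx=7,fy=7,interpolation=cv2.INTER_CUBIC))
E
```

```text
[[0.4591, 0.0853, 0.021], [0.546, -0.1606, 0.021], [0.4694, -0.1862, 0.021], [0.3814, 0.0574, 0.021]] centre [ 0.46397774 -0.05102591  0.021     ]
yaws [np.float64(0.3396186015675937), np.float64(0.34645757953196155)] [np.float64(0.3451918679263257), np.float64(0.32247288303498967)]
knob [ 0.49256746 -0.13107357  0.021     ] mast [0.43538801 0.02902174 0.021     ]
[280 155  22  60 761]
0.077 ((494.3536376953125, -129.699951171875), (47.971282958984375, 13.419651985168457), 13.447505950927734) [[469.0, -129.0], [473.0, -142.0], [519.0, -131.0], [516.0, -118.0]]
0.063 ((492.0503234863281, -129.38682556152344), (50.1464958190918, 14.028156280517578), 13.447540283203125) [[466.0, -128.0], [469.0, -142.0], [518.0, -130.0], [515.0, -117.0]]
```

View pics/k1.png

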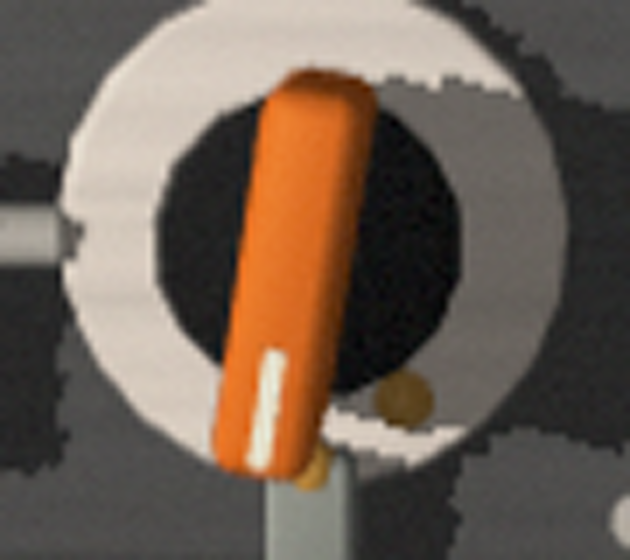

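The bar yaw is about 0.235 (knob angle about 0.105), the axis is at (0.493, -0.1305) and the stand yaw is about 0.34. I'll align with the bar, descend and grip it.

Emit:
carry_out([
  [[0.033, -0.0234, 0.0], 0.12, 0.5],
  [[0, 0, 0.05], 0, 0.5],
  [[0, 0, 0.05], 0, 0.5],
  [[0, 0, 0.05], 0, 0.5],
  [[0, 0, 0.029], 0, 0.5],
  [[0, 0, 0], 0, 0.5],
  [[0, 0, 0], 0, 0],
  [[0, 0, 0], 0, 0],
  [[0, 0, 0], 0, 0],
  [[0, 0, 0], 0, 0],
  [[0, 0, 0], 0, 0],
], newtons=15)

```text
time: 3.72
tool_pos: [0.4932, -0.1298, 0.0653]
tool_rot: [3.142, -0.0, 0.236]
contact_force: [-1.4, 1.6, 6.8]
opening: 0.0119
grip_force: 15.0
```

Emit:
carry_out([
  [[0, 0, 0], 0, 0],
  [[0, 0, 0], 0, 0],
  [[0, 0, 0], 0.15, 0],
  [[0, 0, 0], 0.15, 0],
  [[0, 0, 0], 0.15, 0],
  [[0, 0, 0], 0.15, 0],
  [[0, 0, 0], 0.15, 0],
  [[0, 0, 0], 0.15, 0],
  [[0, 0, 0], 0.15, 0],
  [[0, 0, 0], 0.12, 0],
  [[0, 0, 0], 0, 0],
  [[0, 0, 0], 0, 0],
], newtons=30)

```text
time: 5.22
tool_pos: [0.4934, -0.1294, 0.0654]
tool_rot: [-3.141, -0.0, -0.934]
contact_force: [-0.8, 3.9, 6.7]
opening: 0.0119
grip_force: 30.0
```

```bash
python3 -c "
from h import *
o=robot.observe();print({k:np.round(o[k],3).tolist() for k in ('tool_rot','torque','contact_force','opening','grip_force','qpos')})"
```

```text
{'tool_rot': [-3.141, -0.0, -0.934], 'torque': [0.752, 0.152, -0.053], 'contact_force': [-0.836, 3.879, 6.727], 'opening': 0.012, 'grip_force': 29.99, 'qpos': [-0.407, 0.534, 1.785, 0.001, 0.822, 2.097]}
```

Emit:
carry_out([
  [[0, 0, 0], 0.03, 0],
  [[0, 0, 0], 0.03, 0],
  [[0, 0, 0], 0.02, 0],
  [[0, 0, 0], 0.0, 0],
])

```text
time: 5.72
tool_pos: [0.4934, -0.1294, 0.0654]
tool_rot: [-3.141, -0.0, -1.012]
contact_force: [-0.5, 4.1, 6.6]
opening: 0.0122
grip_force: 31.0
```

```bash
python3 -c "
from h import *
o=robot.observe();print({k:np.round(o[k],3).tolist() for k in ('tool_rot','torque','contact_force','opening','grip_force','qpos')})"
```

```text
{'tool_rot': [-3.141, -0.0, -1.012], 'torque': [0.785, 0.156, 0.802], 'contact_force': [-0.504, 4.147, 6.644], 'opening': 0.012, 'grip_force': 31.006, 'qpos': [-0.407, 0.534, 1.785, 0.0, 0.822, 2.176]}
```

The knob is firmly against its stop: 0.8 N m at yaw -1.01, against -0.96 expected for 1.3 rad. I'll release it, rise, turn and move so the wrist camera can see the head.

Emit:
carry_out([
  [[0, 0, 0], 0, 0.5],
  [[0, 0, 0], 0, 0.6],
  [[0, 0, 0], 0, 0.6],
  [[0, 0, -0.05], 0, 0.6],
  [[0, 0, -0.06], 0, 0.7],
  [[0, 0, -0.06], 0, 0.7],
  [[0, 0, -0.06], 0.109, 0.7],
  [[0, 0, 0], 0.109, 0.7],
  [[-0.044, 0, 0], 0, 0.7],
  [[-0.044, 0, 0], 0, 0.7],
  [[-0.044, 0, 0], 0, 0.7],
  [[-0.044, 0, 0], 0, 0.7],
  [[-0.043, 0, 0], 0, 0.7],
  [[0, 0, 0], 0, 0.7],
  [[0, 0, 0], 0, 0.7],
])

```text
time: 7.6
tool_pos: [0.4207, 0.0762, 0.2947]
tool_rot: [-3.141, -0.001, -1.232]
contact_force: [0.3, -0.5, 0.5]
opening: 0.0641
grip_force: 0.0
```

```bash
python3 look.py w2.png 0.146
```

```text
7.65 [0.4208 0.0758 0.2946] [ 3.141 -0.    -1.233] [-0.    0.12  1.67 -0.    1.35  2.8 ]
[[-0.0, 0.955, 0.297, 0.081], [1.0, 0.0, -0.0, 0.0], [-0.0, 0.297, -0.955, -0.142], [0.0, 0.0, 0.0, 1.0]]
stand [316.  79.] 0.77 [ 0.4678 -0.0462  0.    ]
grip_centre [320. 171.] 0.69 [0.4371 0.0301 0.146 ]
grip_head [320. 169.] 0.76 [0.4365 0.0313 0.122 ]
```

View pics/w2.png

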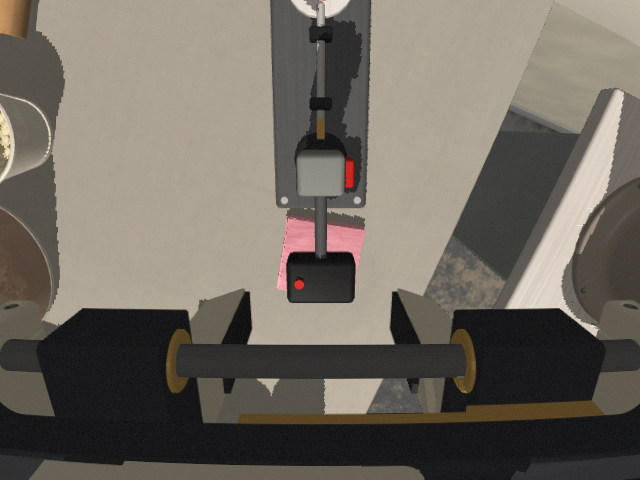

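The picture shows the grey head at (321,172), upright in the frame, with the red button on its right at (350,174) and the boom and camera at (320,278). The networks put the head at (0.437, 0.0305), 48 mm along tool x, so I move over it, descend and squeeze.

Emit:
carry_out([
  [[0.048, 0.0005, 0], 0, 0.7],
  [[0, 0, 0], 0, 0.7],
  [[0, 0, 0.05], 0, 0.7],
  [[0, 0, 0.05], 0, 0.7],
  [[0, 0, 0.049], 0, 0.7],
  [[0, 0, 0], 0, 0.7],
  [[0, 0, 0], 0, 0],
  [[0, 0, 0], 0, 0],
  [[0, 0, 0], 0, 0],
  [[0, 0, 0], 0, 0],
  [[0, 0, 0], 0, 0],
  [[0, 0, 0], 0, 0],
], newtons=25)

```text
time: 9.35
tool_pos: [0.4364, 0.0311, 0.1467]
tool_rot: [-3.14, -0.001, -1.232]
contact_force: [-1.9, -0.7, 8.0]
opening: 0.0346
grip_force: 25.0
```

```bash
python3 -c "
from h import *
o=robot.observe();print({k:np.round(o[k],4).tolist() for k in ('tool_pos','tool_rot','torque','contact_force','opening','grip_force','qpos')})
p=robot.read_camera('side');save(p,'s1.png')
im=p['pixels'][190:310,210:350,::-1];cv2.imwrite('pics/s1c.png',cv2.resize(im,None,fx=5,fy=5,interpolation=cv2.INTER_CUBIC))"
```

```text
{'tool_pos': [0.4364, 0.0311, 0.1467], 'tool_rot': [-3.1401, -0.0009, -1.2321], 'torque': [-0.107, 0.6505, 0.0537], 'contact_force': [-1.8832, -0.7391, 8.0109], 'opening': 0.0346, 'grip_force': 25.0015, 'qpos': [-0.1043, 0.2983, 1.8943, -0.0002, 0.9472, 2.6987]}
```

View pics/s1c.png

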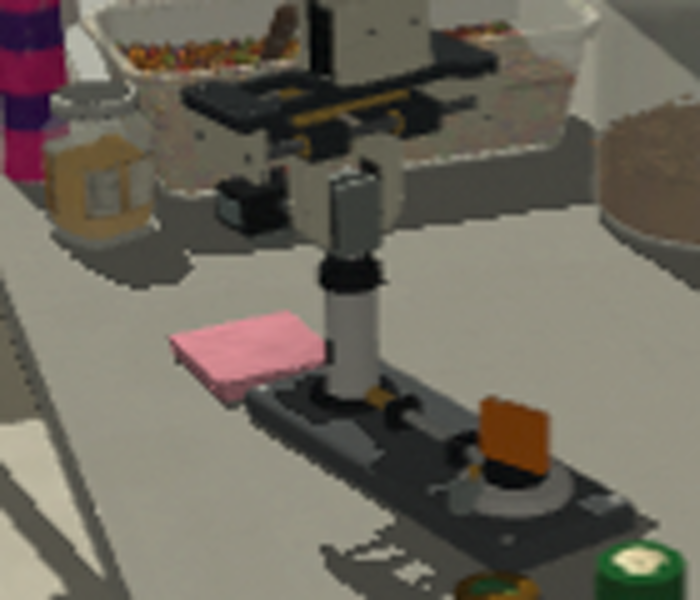

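The side crop shows the head between the fingers at (355,215), with the knob turned and the lock rod back from the mast. The opening is 34.6 mm, so the button is in. Now I pull up.

Emit:
carry_out([
  [[0, 0, 0], 0, 0],
  [[0, 0, 0], 0, 0],
  [[0, 0, -0.01], 0, 0],
  [[0, 0, -0.015], 0, 0],
  [[0, 0, -0.015], 0, 0],
  [[0, 0, -0.015], 0, 0],
  [[0, 0, -0.01], 0, 0],
  [[0, 0, 0], 0, 0],
], newtons=38)

```text
time: 10.4
tool_pos: [0.4362, 0.0311, 0.2113]
tool_rot: [-3.14, -0.001, -1.232]
contact_force: [2.1, -0.8, -0.9]
opening: 0.0347
grip_force: 38.0
```

Emit:
carry_out([
  [[0, 0, -0.01], 0, 0],
  [[0, 0, -0.015], 0, 0],
  [[0, 0, -0.015], 0, 0],
  [[0, 0, -0.015], 0, 0],
  [[0, 0, -0.015], 0, 0],
  [[0, 0, 0], 0, 0],
])

```text
time: 11.15
tool_pos: [0.4362, 0.0311, 0.2813]
tool_rot: [-3.141, -0.001, -1.232]
contact_force: [2.3, -0.4, -1.3]
opening: 0.0347
grip_force: 38.0
```

```bash
python3 -c "
from h import *
o=robot.observe();print({k:np.round(o[k],4).tolist() for k in ('tool_pos','torque','contact_force','opening')})
p=robot.read_camera('side')
for k in ('grip_centre','grip_head'): print(k,[(a['at'],a['p']) for a in robot.tip_of(p,k)[:2]])
P=np.array([*o['tool_pos'],1]);c=np.array(p['view'])@P;print('tcp px',p['cx']+p['fx']*c[0]/-c[2],p['cy']-p['fy']*c[1]/-c[2])
im=p['pixels'][170:290,210:350,::-1];cv2.imwrite('pics/s2c.png',cv2.resize(im,None,fx=5,fy=5,interpolation=cv2.INTER_CUBIC))"
```

```text
{'tool_pos': [0.4362, 0.0311, 0.2813], 'torque': [-0.1701, -0.2471, 0.0922], 'contact_force': [2.3163, -0.437, -1.2826], 'opening': 0.0347}
grip_centre [([277.2, 192.4], 0.65)]
grip_head [([277.2, 196.8], 0.93)]
tcp px 277.0727470720704 189.66183631119745
```

View pics/s2c.png

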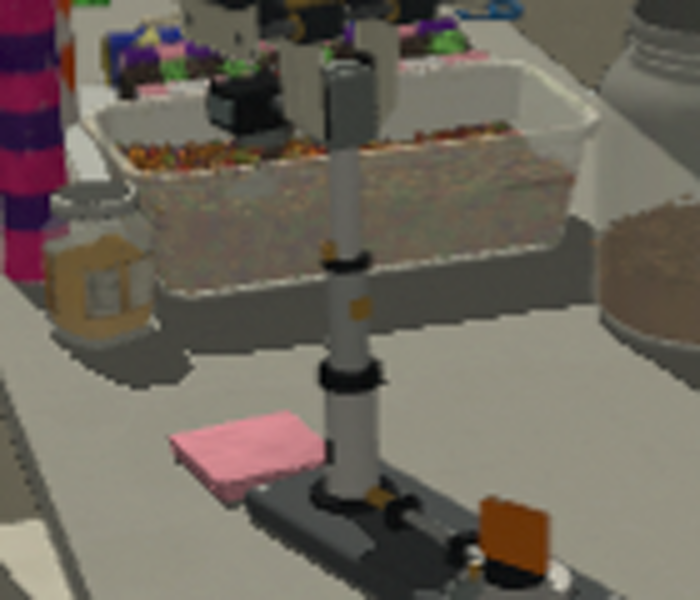

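The crop shows the head still held at (350,100), with both the upper and lower mast sections drawn out. About 5 mm is left, so I pull gently to the second stop.

Emit:
carry_out([
  [[0, 0, -0.003], 0, 0],
  [[0, 0, -0.002], 0, 0],
  [[0, 0, 0], 0, 0],
  [[0, 0, 0], 0, 0],
])

```text
time: 11.8
tool_pos: [0.436, 0.0312, 0.2855]
tool_rot: [-3.142, -0.0, -1.232]
contact_force: [5.3, -1.1, -5.4]
opening: 0.0344
grip_force: 38.0
```

Emit:
carry_out([
  [[0, 0, -0.001], 0, 0],
  [[0, 0, 0], 0, 0],
])

```text
time: 12.05
tool_pos: [0.436, 0.0311, 0.2865]
tool_rot: [-3.142, -0.0, -1.232]
contact_force: [4.6, -1.8, -5.9]
opening: 0.0343
grip_force: 38.0
```

Emit:
carry_out([
  [[0, 0, -0.001], 0, 0],
  [[0, 0, 0], 0, 0],
])

```text
time: 12.3
tool_pos: [0.436, 0.0311, 0.287]
tool_rot: [3.141, 0.0, -1.232]
contact_force: [5.9, -2.0, -9.8]
opening: 0.0345
grip_force: 38.0
```

Emit:
carry_out([
  [[0, 0, -0.001], 0, 0],
  [[0, 0, 0], 0, 0],
])

```text
time: 12.55
tool_pos: [0.4359, 0.0312, 0.2871]
tool_rot: [3.14, 0.001, -1.232]
contact_force: [7.8, -1.8, -16.6]
opening: 0.0343
grip_force: 38.0
```

Emit:
carry_out([
  [[0, 0, -0.001], 0, 0],
  [[0, 0, 0], 0, 0],
  [[0, 0, 0], 0, 0],
  [[0, 0, 0], 0, 0],
])

```text
time: 13.05
tool_pos: [0.4359, 0.0312, 0.2872]
tool_rot: [3.139, 0.001, -1.232]
contact_force: [9.3, -0.9, -23.7]
opening: 0.0344
grip_force: 38.0
```

The head is hard against the second stop: 140.5 mm of travel, the force rises without any more motion, and the button is still squeezed.

```bash
python3 -c "
from h import *
o=robot.observe();print(o['tool_pos'],o['contact_force'],o['opening'],o['grip_force']);print(robot.hand_in())"
```

```text
[0.43585141 0.03116612 0.28715875] [  9.34303301  -0.91453621 -23.6686626 ] 0.0343846541015506 37.98373460769653
the job is handed in; nothing more can be done
None
```

I turned the lock knob clockwise to its stop and handed in with the head gripped, its button squeezed in and the mast pulled up to the second stop, at about 13 s; the hand-in gave no verdict, and I did not re-check the jars or the tub at the end.

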